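# Turn a pipe nipple in its carrier and feed it through the brush cabinet's dust flap

### The job

The end of the pipe nipple with the red paint band has been brushed. Turn the nipple end for end in its carrier so that the bare end points into the brush cabinet, then push the carrier along its channel, through the spring flap, until it is fully home against the stop inside, and see that the flap has swung shut behind the nipple. Leave the other things on the bench where they are.

Things in the scene. Friction and masses are not known exactly. Their poses are not given: they have to be found in the camera images.
- brush_cabinet: Grey-green bench cabinet, fixed to the bench, 190 mm wide, 195 mm deep, 215 mm high, clear window in the roof (roof fittings reach 258 mm); an infeed channel runs up to the port in its front. Origin: bench level, under the middle of the port; x points level into the port along the channel, y left, z up. The front beside and above the port is a flat upright wall, outer face at x = -3 mm.
- port (a point): Middle of the port's sill, on the channel floor 8 mm above the bench; axes as the cabinet. The port is 75 mm wide, open to 76 mm above the sill. Over it a dust hood 104 mm wide juts out to 30 mm before the port line, its underside 108 mm above the bench, so a hand pointing straight down cannot follow the carrier to the end: tilt it 35 to 45 degrees, fingers leading towards the port.
- channel_end (a point): Open outer end of the channel, on its floor, 250 mm before the port. The floor is 8 mm above the bench and level, all the way to the stop; it is 72 mm wide between two guide rails, each 8 mm thick and 16 mm higher than the floor. A stop inside, 152.5 mm past the port, meets the front of the carrier's base.
- flap (a joint): Steel dust flap with a rubber edge, 71 mm wide, 58 mm long, 3 mm thick, hanging in the port from a hinge 80 mm above the bench. 0 = shut (upright); grows to 1.5 rad as it swings inward and up; it opens inward only. A spring shuts it: under 1 N at the lower edge to start it, about 1.5 N wide open. It rides over the nipple and drops shut, above the carrier's flat tail, in the last centimetre before the stop.
- carrier: Loose sliding carrier, 160.5 x 66 mm, 0.4 to 0.75 kg, in the channel before the port, 3 mm side play. Origin: on its underside, below the seat; x points to the port. Base plate 10 mm thick from x = -112 to 48.5 mm; V-saddles centred at x = -30 and 30 mm, 10 mm thick, 42 mm wide, 36 mm high, 50 mm free between them; behind them a flat tail that passes under the flap.
- push_plate (a point): Middle of the rear face of the upright yellow push plate at the very rear of the carrier (carrier x = -112 mm, z = 25 mm); the place to push. The plate is 5 mm thick, 50 mm wide, its top at z = 40 mm of the carrier; it stays outside the flap. Fully home at the stop, this face is 8 mm before the port line, 5 mm proud of the cabinet wall, and the carrier's origin is 104 mm past the port.
- seat (a point): Centre of the seat: where the nipple's centre lies when it rests in both saddles, 40 mm above the carrier's underside, axis along the carrier's x. Two end lips (tops at z = 32 mm of the carrier) stand 43.5 mm either way from here, leaving 87 mm for the 80 mm nipple.
- nipple: Galvanised pipe nipple, loose, 80 mm long, 27.2 mm in diameter, about 0.1 kg, lying in the carrier's saddles. Its own y axis runs along the pipe towards the end with the red paint band. Origin on its outer surface at mid-length; use point nipple_mid for the axis. At the start the red-banded end points to the port.
- nipple_mid (a point): Centre of the nipple, on its axis at mid-length.
- marked_end (a point): Centre of the end face next to the red paint band (the band is 17 mm wide and begins 1 mm from this end); 40 mm from nipple_mid.
- bare_end (a point): Centre of the unpainted end face, 40 mm from nipple_mid.
- paint_marker: Bystander: red and white paint marker lying on the bench, 132 mm long, 18 mm thick; origin under its middle.
- tape_measure: Bystander: yellow tape measure on its side, 76 x 79 x 33 mm; origin under its middle.
- oil_can: Bystander: green oil can with a spout, 64 mm body, 167 mm high; origin under its middle.
- brass_fitting: Bystander: brass hose tail standing, 42 mm across, 56 mm high; origin under its middle.
- big_bolt: Bystander: rusty hex bolt standing on its head, 33 mm across, 74 mm high; origin under its middle.

How it is judged:
By the outcome, as a careful person would: the job done as asked, in the order asked, and still so for the second after the job is handed in, with the robot touching nothing.
It also fails if it takes over 67 s, if anything falls off the work surface, if the arm or the gripper's body presses on something with over 40 N, if the wrist force passes 120 N, or if a joint passes its speed limit or range.

### The arm

A 6-joint arm with a two-finger parallel gripper is mounted at the origin on a cart in front of the work surface, level with it; the furniture and walls round the work are solid. World frame = base frame: x ahead of the robot, y to its left, z up, the work surface at z = 0. Lengths are in mm, angles in rad, forces in N, time in s.
With the tool pointing down it reaches from about 325 to 750 mm from the base axis. Payload 7.6 kg.
Tool frame: the origin (TCP) lies midway between the tips of the shut fingers; the grasp point (between the pads) lies ctrl.grip_point_offset behind it (ctrl.grip_point_offset is the distance from the TCP to the grasp point, in mm); z points along the fingers, x is the direction in which the jaws open and shut, and the axes are right-handed (so a half turn about z gives the same grasp; the last joint's range is limited). The gripper opens to 85 mm and grips with 20 to 120 N. Pads are 22 mm wide; open, the fingers measure 114 mm over their backs; the gripper's body (76 mm by 85 mm) begins 54 mm behind the grasp point. The pads swing forward as they close: fully open they stand 13 mm farther back than shut.
Start: joints at [-1.275, 0.052, 1.401, -0, 1.689, -0.07], TCP at [187.816, -490.276, 231.323] pointing down, gripper open.
Joint ranges: [-2.9, 2.9], [-0.91, 2.17], [0.12, 2.37], [-1.06, 4.2], [0.26, 2.73], [-2.93, 2.93]. Speed limits (rad/s): [2.57, 2.57, 3.01, 3.14, 3.14, 3.14].

### API

Orientations are given as a unit quaternion [x, y, z, w].
In Python, from workcell import ctrl, eoat, viewer, sensors gives the robot as it stands. The module is installed in compiled form; this text tells all that it offers. Calls block until the motion is done:
- ctrl.move_to(position, orientation): joint-space move of the TCP to a pose.
- ctrl.servo_line(position, speed=150, frame=None, guard=None): straight line of the TCP; frame=None keeps the orientation; speed is the mean speed in mm/s. With guard (N) it stops when the force on the tool has changed by that much, and returns True; else False.
- ctrl.goto_joints(angles): joint-space move.
- eoat.set_gripper(opening, f_grip=None): opening from 0.0 (shut) to 1.0 (fully open); f_grip is the grip in N (None keeps the last); returns when the fingers have stopped.
- ctrl.dwell(seconds).
- ctrl.ik(position, orientation): joint angles nearest the present ones, or None.
- viewer.get_image(name): name is "side" or "top"; returns the picture (400x640x3 uint8, red, green, blue); there is no depth.
- viewer.calibration(name): a dict with "fovy" (degrees; the focal length in pixels is half the picture's height over the tangent of half this angle, whatever the lens; pixels are square), "cx", "cy" (the principal point, pixels), "world_from_camera" (4x4, takes a point from camera to world coordinates). Camera axes: x right, y up, looking along -z (the intrinsics and any distortion apply to the point x, -y, -z); pixel columns grow to the right and rows downward; lengths in mm; the calibration is good to about 2 mm. A picture is of the moment at which its call begins. calibration takes no time and is no camera call.
A pose or a line that the arm cannot do raises ctrl.MotionError and nothing moves.
- ctrl.finish_job(): hands the job in, once; it reports no verdict.
Readings, each from a call of its own:
- sensors.current_t(): time.
- sensors.current_joints(): joint angles.
- sensors.current_qd(): joint speeds.
- sensors.current_tau(): joint torques, N m.
- sensors.current_ee_pos(): TCP position.
- sensors.current_tool_rot(): TCP orientation.
- sensors.current_force(): force on the tool from outside, world axes, zero at the start.
- sensors.current_moment(): the same for the moment, N m.
- sensors.current_gripper_width(): opening from 0.0 (shut) to 1.0 (fully open).
Only numpy, scipy, OpenCV 4.12 (cv2) and the standard library are available. Lean on these libraries where they do the work, as an engineer would, in place of code of your own. Each camera call takes 0.05 s, during which the arm holds its last target.

## Working session

There is one attempt and no reset: what is moved stays moved. The work goes in short steps, each a Python script; the robot and the scene stay as the last script left them, time stands still between calls to the robot, and variables do not carry over. Pictures are saved under pics/ and viewed, and the job is handed in when it is done.

```bash
mkdir -p pics; python3 - <<'E'
from workcell import ctrl, eoat, viewer, sensors
import cv2
print(ctrl.grip_point_offset, sensors.current_t())
for n in("side","top"):
    im=viewer.get_image(n); cv2.imwrite(f"pics/{n}0.png",im[:,:,::-1]); print(viewer.calibration(n))
print(sensors.current_tool_rot(),sensors.current_t())
E
```

```text
18.700000000000003 0.0
{'fovy': 49.80435633285667, 'cx': 317.8523991931771, 'cy': 200.3994363530073, 'world_from_camera': array([[-9.96760954e-01, -4.50416030e-02,  6.66247235e-02,
         6.16272672e+02],
       [ 7.87297197e-02, -3.77486399e-01,  9.22662262e-01,
         6.28036655e+02],
       [-1.64082604e-02,  9.24919063e-01,  3.79809816e-01,
         4.34389165e+02],
       [ 0.00000000e+00,  0.00000000e+00,  0.00000000e+00,
         1.00000000e+00]])}
{'fovy': 49.458390090647974, 'cx': 322.19261398906457, 'cy': 200.78983117570982, 'world_from_camera': array([[-9.19643473e-03,  9.91948050e-01, -1.26311093e-01,
         4.37764566e+02],
       [-9.99952441e-01, -8.71260830e-03,  4.38237485e-03,
        -2.45447679e+02],
       [ 3.24658911e-03,  1.26345388e-01,  9.91980999e-01,
         1.19084021e+03],
       [ 0.00000000e+00,  0.00000000e+00,  0.00000000e+00,
         1.00000000e+00]])}
[ 8.23922537e-01 -5.66701994e-01 -5.55999678e-04 -4.41419067e-04] 0.1
```

View pics/side0.png

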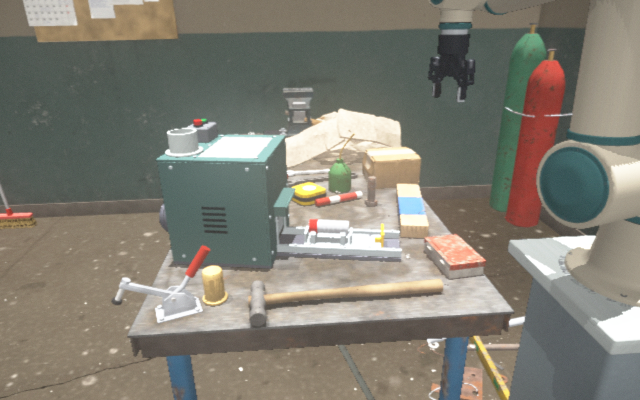

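View pics/top0.png

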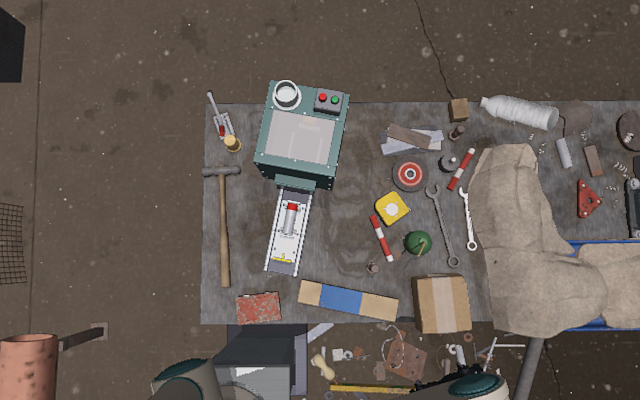

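```bash
python3 - <<'E'
import cv2
a=cv2.imread("pics/top0.png")[165:285,250:350]; cv2.imwrite("pics/topz.png",cv2.resize(a,None,fx=5,fy=5,interpolation=cv2.INTER_CUBIC))
a=cv2.imread("pics/side0.png")[180:280,265:415]; cv2.imwrite("pics/sidez.png",cv2.resize(a,None,fx=5,fy=5,interpolation=cv2.INTER_CUBIC))
E
```

```text
(no output)
```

View pics/topz.png

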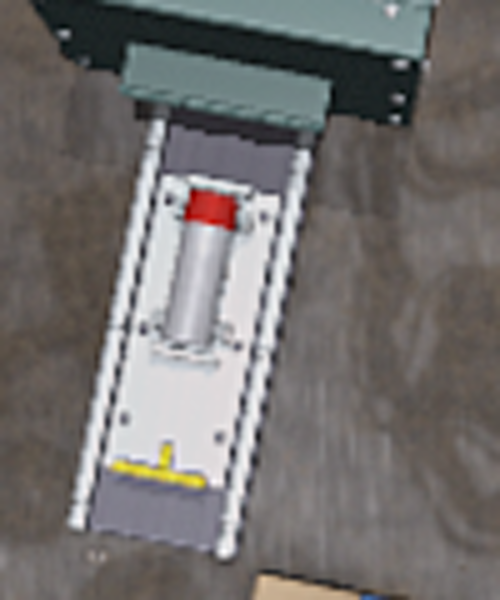

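View pics/sidez.png

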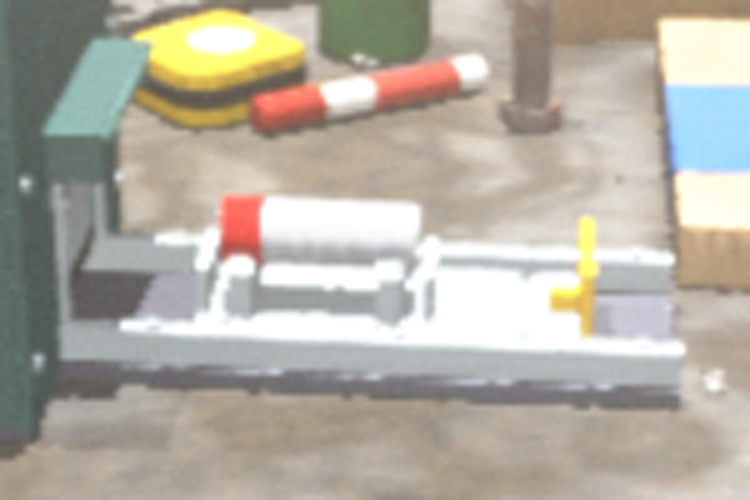

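```bash
cat > h.py <<'E'
import numpy as np, cv2
from workcell import ctrl, eoat, viewer, sensors
def cam(n):
    c=viewer.calibration(n); f=200/np.tan(np.radians(c["fovy"]/2)); return c["cx"],c["cy"],f,np.array(c["world_from_camera"])
def ray(n,u,v):
    cx,cy,f,T=cam(n); d=T[:3,:3]@np.array([(u-cx)/f,-(v-cy)/f,-1]); return T[:3,3],d
def onz(n,u,v,z):
    o,d=ray(n,u,v); return o+d*(z-o[2])/d[2]
def proj(n,p):
    cx,cy,f,T=cam(n); q=T[:3,:3].T@(np.asarray(p)-T[:3,3]); return np.array([cx+f*q[0]/-q[2],cy-f*q[1]/-q[2]])
def tri(a,b):
    o1,d1=ray("top",*a);o2,d2=ray("side",*b);d1=d1/np.linalg.norm(d1);d2=d2/np.linalg.norm(d2)
    A=np.stack([d1,-d2],1);s=np.linalg.lstsq(A,o2-o1,rcond=None)[0]
    p,q=o1+s[0]*d1,o2+s[1]*d2;return (p+q)/2,np.linalg.norm(p-q)
def snap(n,name,box=None,k=5):
    im=viewer.get_image(n)[:,:,::-1].copy(); cv2.imwrite(f"pics/{name}_full.png",im)
    if box: u0,v0,u1,v1=box; im=cv2.resize(im[v0:v1,u0:u1],None,fx=k,fy=k,interpolation=cv2.INTER_CUBIC)
    cv2.imwrite(f"pics/{name}.png",im)
E
python3 - <<'E'
from h import *
Z=lambda u,v:((u+.5)/5-.5+250,(v+.5)/5-.5+165)
S=lambda u,v:((u+.5)/5-.5+265,(v+.5)/5-.5+180)
np.set_printoptions(precision=1,suppress=True)
L0,R0,L1,R1=[onz("top",*Z(*p),24) for p in((77,526),(226,556),(158,112),(305,150))]
print(L0,R0,L1,R1,np.linalg.norm(L0-R0)); 
for a,b in((L0,L1),(R0,R1)): print(np.degrees(np.arctan2(*(b-a)[1::-1])))
print("side ends near(L)",onz("side",*S(683,345),24),onz("side",*S(672,255),24))
for n in("top","side"):
    im=cv2.imread(f"pics/{n}0.png"); hsv=cv2.cvtColor(im,cv2.COLOR_BGR2HSV)
    h,s,v=cv2.split(hsv)
    M=np.zeros(h.shape,bool)
    if n=="top":M[165:285,250:320]=1
    else: M[210:250,300:400]=1
    for nm,m in(("red",((h<8)|(h>172))&(s>120)&M),("yel",(h>20)&(h<35)&(s>110)&M)):
        y,x=np.nonzero(m);print(n,nm,len(x),x.mean(),y.mean(),x.min(),x.max(),y.min(),y.max())
        if n=="top":print(onz(n,x.mean(),y.mean(),48))
# nipple silhouette corners
print("nip top", [onz("top",*Z(*p),48) for p in ((190,187),(238,192),(167,340),(212,348))])
print("nip tri mark/bare", tri(Z(212,190),S(222,225)),tri(Z(190,348),S(421,227)))
print("plate", [onz("top",*Z(*p),48) for p in ((110,468),(206,484))])
E
```

```text
[403.1 -97.1  24. ] [ 386.6 -176.2   24. ] [ 625.1 -139.5   24. ] [ 603.5 -219.3   24. ] 80.74037102923324
-10.803030197971822
-11.244328495023924
side ends near(L) [ 401.6 -101.9   24. ] [ 386.  -179.8   24. ]
top red 60 291.85 206.28333333333333 287 296 203 210
[ 569.3 -170.    48. ]
top yel 44 281.25 258.65909090909093 272 290 254 261
[ 432.1 -142.3   48. ]
side red 73 313.027397260274 224.72602739726028 310 316 220 230
side yel 66 380.3181818181818 236.27272727272728 375 383 224 246
nip top [array([ 580.9, -158.8,   48. ]), array([ 578. , -184.2,   48. ]), array([ 499.9, -146.7,   48. ]), array([ 495.5, -170.4,   48. ])]
nip tri mark/bare (array([ 578.1, -170.7,   52.9]), np.float64(0.8502210074650413)) (array([ 496.2, -159.3,   52.9]), np.float64(1.618894143057068))
plate [array([ 433.5, -117.2,   48. ]), array([ 424.8, -167.2,   48. ])]
```

```bash
cat >> h.py <<'E'
from scipy.spatial.transform import Rotation as Ro
YAW=np.radians(-10.7)
f=np.array([np.cos(YAW),np.sin(YAW),0]); l=np.array([-f[1],f[0],0]); up=np.array([0,0,1.])
def ori(sgn,tilt=0):
    t=np.radians(tilt); z=-up*np.cos(t)+f*np.sin(t); x=sgn*l
    return Ro.from_matrix(np.stack([x,np.cross(z,x),z],1)).as_quat()
N=np.array([537.5,-165.3,0]); PORT=np.array([394.5,-138,0])+250*f
np.set_printoptions(precision=3,suppress=True)
E
python3 - <<'E'
from h import *
print(PORT)
for s in(1,-1):
    for z in(30,130): print(s,z,ctrl.ik(N+[0,0,z],ori(s)))
    for t in(0,20,30,35,40,45):
        print(s,t,[None if (q:=ctrl.ik(PORT+d*f+up*25,ori(s,t))) is None else q for d in(-250,-200,-120,-16)])
E
```

```text
[ 640.153 -184.417    0.   ]
1 30 [-0.364  0.316  1.518 -0.     1.308 -1.748]
1 130 [-0.364  0.21   1.431 -0.     1.5   -1.748]
1 0 [array([-0.425, -0.066,  1.949, -0.   ,  1.259, -1.809]), array([-0.4  ,  0.074,  1.808, -0.   ,  1.26 , -1.784]), array([-0.369,  0.283,  1.569, -0.   ,  1.289, -1.753]), array([-0.34 ,  0.548,  1.222, -0.   ,  1.372, -1.724])]
1 20 [array([-0.495, -0.348,  2.222,  0.129,  0.937, -1.938]), array([-0.454, -0.175,  2.086,  0.116,  0.897, -1.895]), array([-0.407,  0.059,  1.863,  0.097,  0.881, -1.84 ]), array([-0.366,  0.327,  1.553,  0.077,  0.919, -1.786])]
1 30 [array([-0.543, -0.48 ,  2.358,  0.25 ,  0.783, -2.062]), array([-0.49 , -0.28 ,  2.219,  0.23 ,  0.712, -2.011]), array([-0.431, -0.026,  1.997,  0.196,  0.669, -1.938]), array([-0.381,  0.249,  1.697,  0.153,  0.686, -1.859])]
1 35 [None, array([-0.51 , -0.324,  2.283,  0.319,  0.62 , -2.101]), array([-0.444, -0.058,  2.06 ,  0.277,  0.561, -2.019]), array([-0.39 ,  0.22 ,  1.763,  0.216,  0.568, -1.921])]
1 40 [None, array([-0.531, -0.358,  2.344,  0.443,  0.531, -2.227]), array([-0.457, -0.0
[... 832 characters left out ...]
8,  0.25 ,  0.783,  1.08 ]), array([-0.49 , -0.28 ,  2.219,  0.23 ,  0.712,  1.131]), array([-0.431, -0.026,  1.997,  0.196,  0.669,  1.204]), array([-0.381,  0.249,  1.697,  0.153,  0.686,  1.283])]
-1 35 [None, array([-0.51 , -0.324,  2.283,  0.319,  0.62 ,  1.041]), array([-0.444, -0.058,  2.06 ,  0.277,  0.561,  1.122]), array([-0.39 ,  0.22 ,  1.763,  0.216,  0.568,  1.221])]
-1 40 [None, array([-0.531, -0.358,  2.344,  0.443,  0.531,  0.914]), array([-0.457, -0.081,  2.119,  0.401,  0.455,  0.998]), array([-0.398,  0.2  ,  1.823,  0.314,  0.451,  1.123])]
-1 45 [None, None, array([-0.471, -0.093,  2.173,  0.605,  0.356,  0.792]), array([-0.406,  0.189,  1.878,  0.484,  0.337,  0.954])]
```

```bash
python3 - <<'E'
from h import *
ctrl.move_to(N+[0,0,160],ori(1))
eoat.set_gripper(0.7)
print(sensors.current_gripper_width(),sensors.current_force(),sensors.current_t())
ctrl.servo_line(N+[0,0,75],speed=120)
snap("side","s1",(265,140,415,260)); snap("top","t1")
print(sensors.current_ee_pos(),sensors.current_t())
E
```

```text
0.7013942350812149 [-0.483 -0.069 -0.103] 2.2417
[ 538.168 -165.526   76.226] 3.2
```

View pics/s1.png

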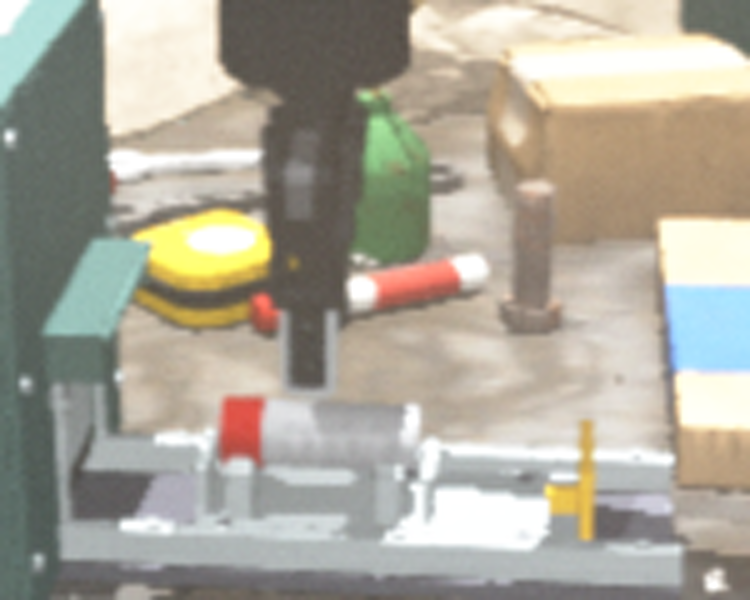

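View pics/t1.png

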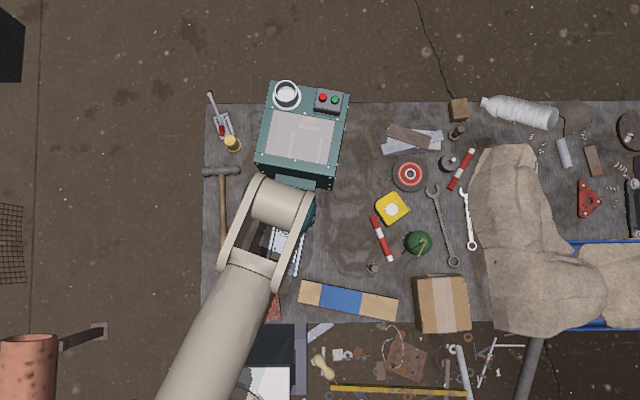

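```bash
python3 - <<'E'
from h import *
e=sensors.current_ee_pos(); e=np.array(e)
S=lambda p:((p-[265,140])+.5)*5-.5
w=0.7*85/2
for d in (0,w,w+14):print(d,S(proj("side",e+l*d+up*4)))
for d in(-40,0,40): print(S(proj("side",N+up*48+f*d)))
E
```

```text
0 [318.603 364.514]
29.749999999999996 [312.125 395.252]
43.75 [308.929 410.417]
[418.464 439.622]
[320.842 436.454]
[224.152 433.318]
```

```bash
python3 - <<'E'
from h import *
print(ctrl.servo_line(N+[0,0,30],speed=60,guard=8),sensors.current_ee_pos(),sensors.current_force())
eoat.set_gripper(0.0,f_grip=30)
print(sensors.current_gripper_width(),sensors.current_ee_pos(),sensors.current_force())
ctrl.servo_line(N+[0,0,90],speed=80)
ctrl.dwell(.2)
snap("side","s2",(265,140,415,260))
print(sensors.current_gripper_width(),sensors.current_force(),sensors.current_joints(),sensors.current_t())
E
```

```text
False [ 537.794 -165.406   30.409] [-0.029  0.364 -0.148]
0.306852403286519 [ 537.824 -165.299   30.602] [0.084 1.264 2.908]
0.3048120061793698 [ 0.171 -0.394 -1.403] [-0.364  0.247  1.473  0.     1.423 -1.748] 5.6417
```

View pics/s2.png

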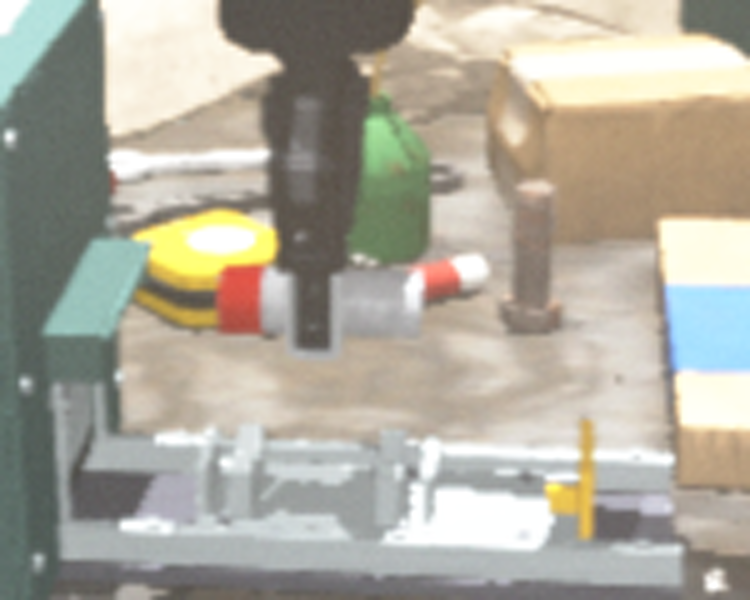

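```bash
python3 - <<'E'
from h import *
q=np.array(sensors.current_joints()); q[5]+=np.pi
ctrl.goto_joints(q); ctrl.dwell(.2)
snap("side","s3",(265,140,415,260))
c=cv2.imread("pics/s3_full.png")
print(sensors.current_ee_pos(),sensors.current_tool_rot(),ori(-1))
S=lambda p:((p-[265,140])+.5)*5-.5
e=np.array(sensors.current_ee_pos())
for d in(-40,0,40): print(S(proj("side",e+up*18.7+f*d)))
E
```

```text
[ 537.313 -165.226   89.508] [-0.638  0.77   0.    -0.   ] [-0.638  0.77  -0.     0.   ]
[420.535 303.299]
[320.305 300.717]
[221.056 298.162]
```

View pics/s3.png

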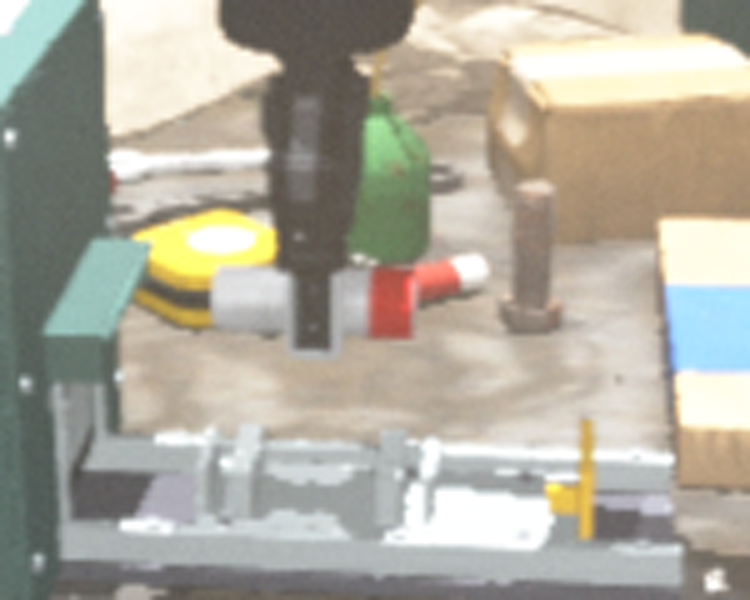

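```bash
python3 - <<'E'
from h import *
P=N-2.6*f
ctrl.servo_line(P+[0,0,50],speed=80)
print(ctrl.servo_line(P+[0,0,31],speed=25,guard=6),sensors.current_ee_pos(),sensors.current_force())
ctrl.dwell(.2)
snap("side","s4",(265,140,415,260))
print(sensors.current_ee_pos(),sensors.current_force(),sensors.current_t())
E
```

```text
False [ 535.065 -164.861   31.092] [ 0.624  0.446 -1.186]
[ 534.992 -164.843   31.075] [ 0.438  0.499 -2.01 ] 10.3417
```

View pics/s4.png

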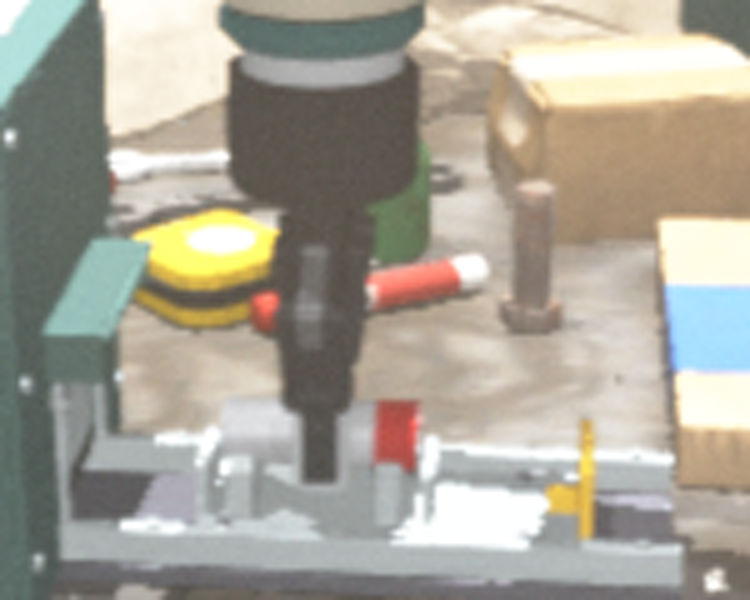

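```bash
python3 - <<'E'
from h import *
P=N-2.6*f
print(ctrl.servo_line(P+[0,0,29],speed=15,guard=5),sensors.current_ee_pos(),sensors.current_force())
eoat.set_gripper(0.6)
ctrl.servo_line(P+[0,0,130],speed=100)
snap("side","s5",(265,140,415,260))
A=PORT-270*f
ctrl.move_to(A+[0,0,150],ori(-1,20)); eoat.set_gripper(0.0)
snap("top","t5",(250,165,350,285)); snap("side","s6",(265,140,415,260))
print(sensors.current_ee_pos(),sensors.current_gripper_width(),sensors.current_t())
E
```

```text
True [ 535.223 -164.742   30.51 ] [-1.474  0.943  5.624]
[ 374.875 -134.283  149.993] 0.0017835216989319919 13.7
```

View pics/s6.png

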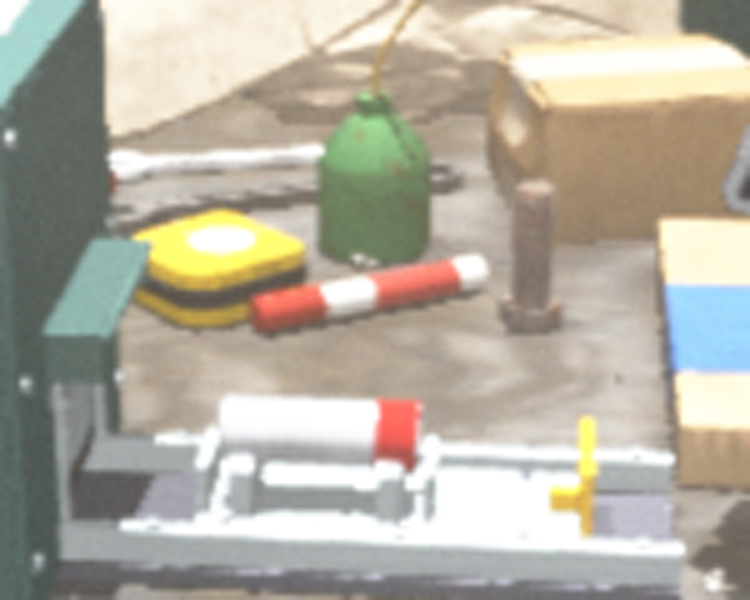

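View pics/t5.png

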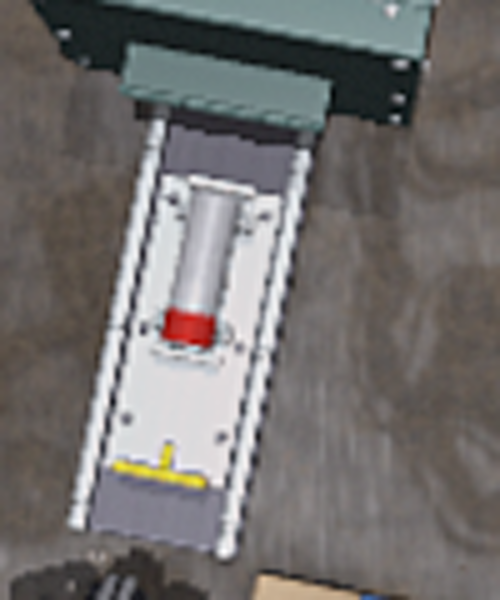

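```bash
python3 - <<'E'
from h import *
o=ori(-1,30)
ctrl.move_to(PORT-243*f+up*100,o)
print(ctrl.servo_line(PORT-243*f+up*27,speed=80,guard=8),sensors.current_ee_pos())
print(ctrl.servo_line(PORT-205*f+up*27,speed=30,guard=15),(np.array(sensors.current_ee_pos())-PORT)@f,sensors.current_force())
print(ctrl.servo_line(PORT-140*f+up*27,speed=40,guard=15),(np.array(sensors.current_ee_pos())-PORT)@f,sensors.current_force())
snap("top","t7",(250,165,350,285)); snap("side","s7",(265,140,415,260))
print(sensors.current_t())
E
```

```text
False [ 401.769 -139.519   27.675]
False -205.06428158418137 [-0.897  0.509  0.042]
False -139.99052035664945 [-4.985  0.844  2.474]
18.4417
```

View pics/s7.png

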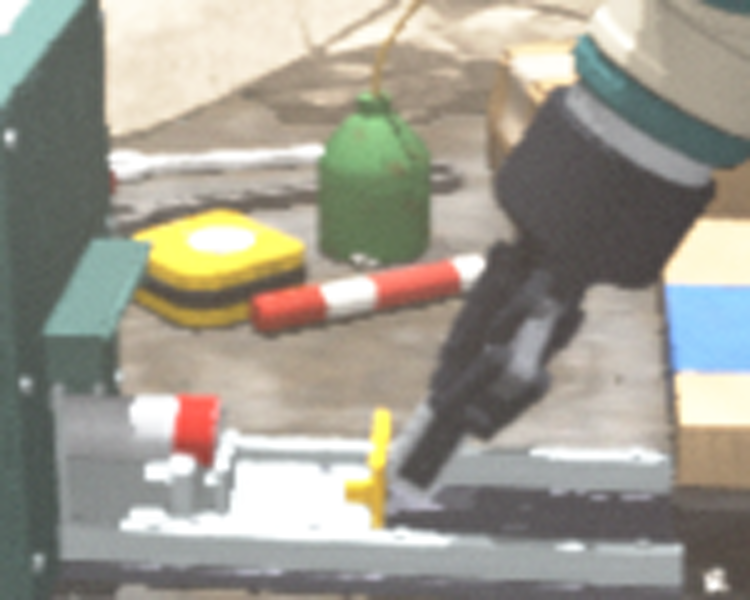

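View pics/t7.png

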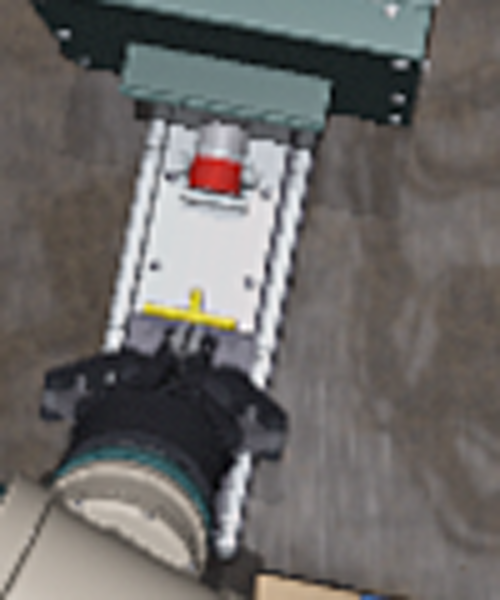

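```bash
python3 - <<'E'
from h import *
o=ori(-1,41)
ctrl.servo_line(PORT-158*f+up*28,speed=80)
ctrl.move_to(PORT-158*f+up*26,o)
g=ctrl.servo_line(PORT-40*f+up*26,speed=40,guard=18)
print(g,(np.array(sensors.current_ee_pos())-PORT)@f,sensors.current_force())
snap("top","t8",(250,165,350,285)); snap("side","s8",(265,140,415,260))
print(sensors.current_t())
E
```

```text
False -39.880987312812756 [-4.435  1.3    3.352]
22.3667
```

View pics/s8.png

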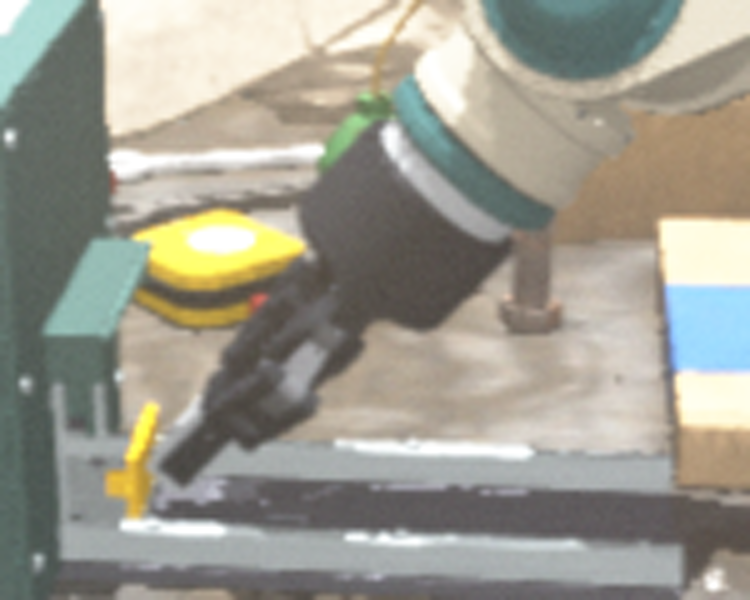

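View pics/t8.png

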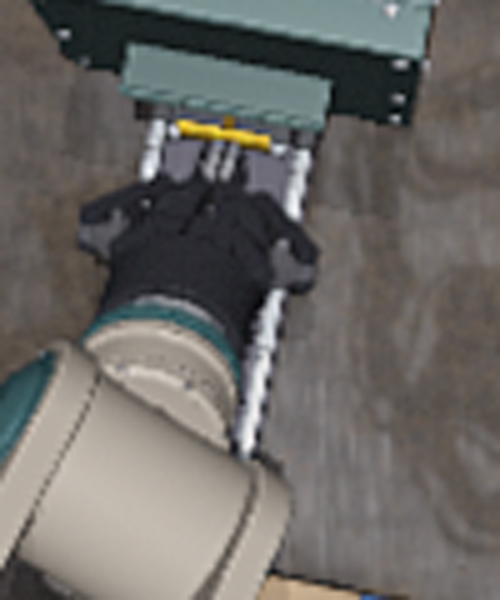

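```bash
python3 - <<'E'
from h import *
g=ctrl.servo_line(PORT-5*f+up*26,speed=20,guard=18)
print(g,(np.array(sensors.current_ee_pos())-PORT)@f,sensors.current_force(),sensors.current_moment())
ctrl.dwell(.3);print((np.array(sensors.current_ee_pos())-PORT)@f,sensors.current_force())
snap("top","t9",(250,165,350,285)); snap("side","s9",(265,140,415,260))
print(sensors.current_t())
E
```

```text
True -15.393531760660387 [-1.499  0.64  -0.055] [ 0.092  0.352 -0.022]
-15.516441923068452 [0.455 0.392 0.597]
23.9667
```

View pics/s9.png

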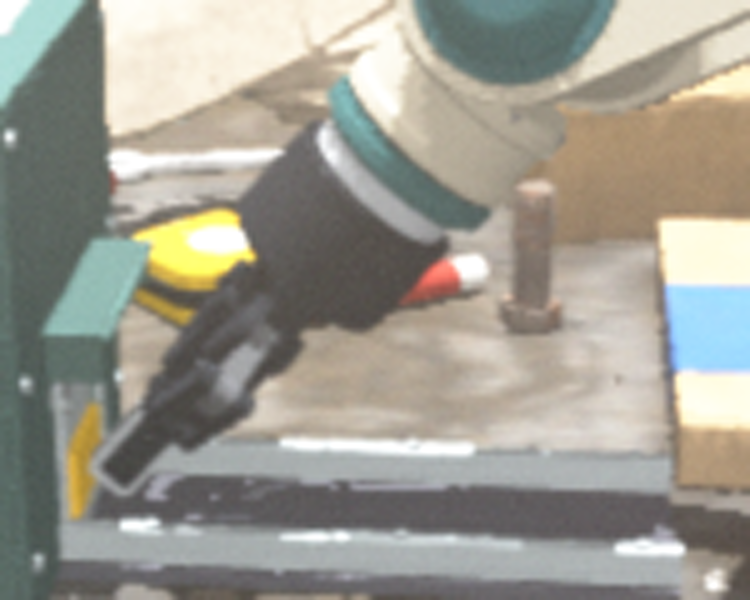

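View pics/t9.png

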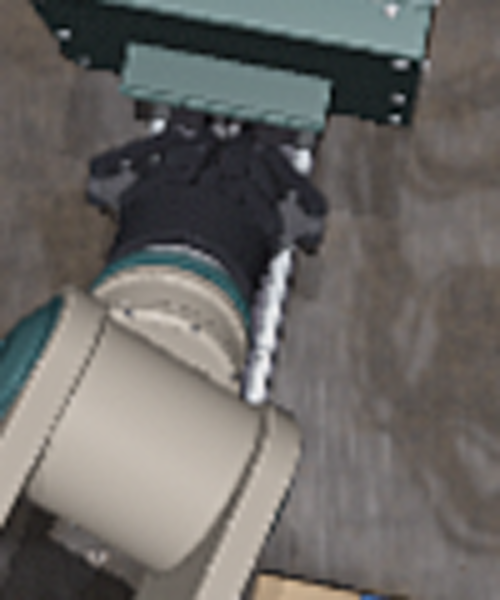

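```bash
python3 - <<'E'
from h import *
a=lambda:(np.array(sensors.current_ee_pos())-PORT)@f
g=ctrl.servo_line(PORT-8*f+up*26,speed=8,guard=20)
print(g,a(),sensors.current_force()); ctrl.dwell(.2); print(a(),sensors.current_force())
ctrl.servo_line(PORT-70*f+up*35,speed=60)
ctrl.servo_line(PORT-170*f+up*60,speed=120)
ctrl.move_to(PORT-270*f+up*170,ori(-1,20))
snap("top","t10",(250,165,350,285)); snap("side","s10",(265,140,415,260))
print(sensors.current_t())
E
```

```text
True -15.478476349200086 [-0.362 -0.169  0.005]
-15.684047331936071 [-1.322 -0.069 -0.228]
27.5
```

View pics/s10.png

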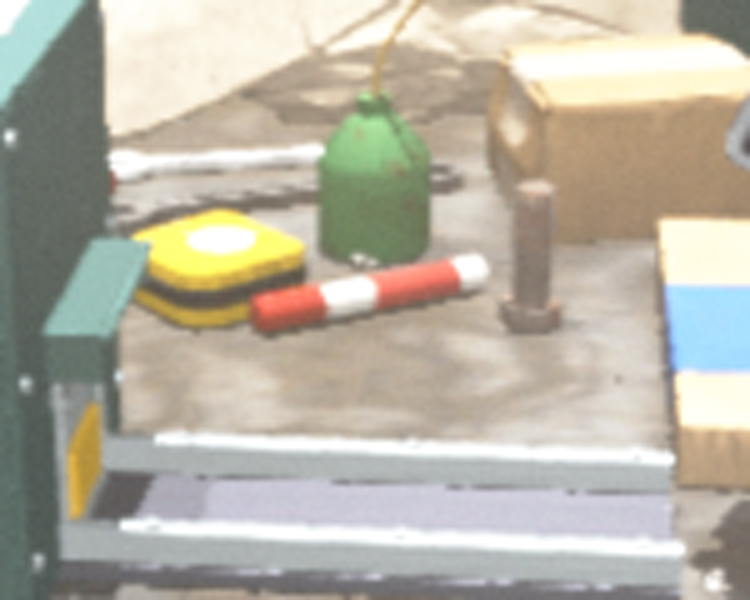

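View pics/t10.png

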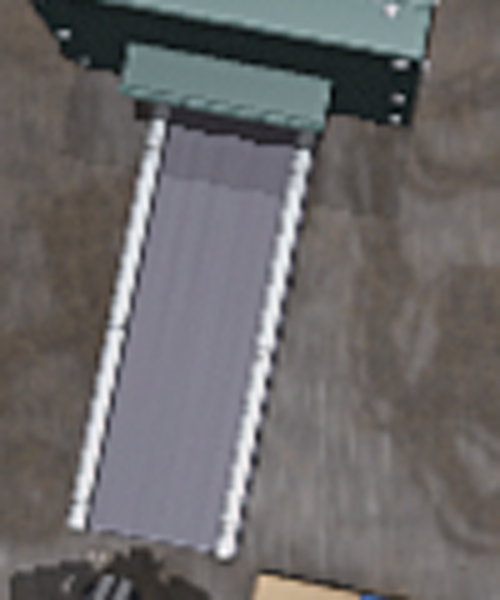

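View pics/t10_full.png

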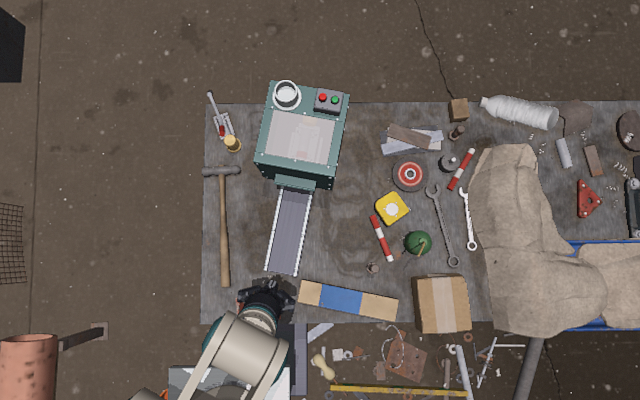

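```bash
python3 - <<'E'
from h import *
S=lambda p:((p-[265,140])+.5)*5-.5
for d in(-250,-8,-3):
  for z,y in((48,25),(48,-25),(18,25),(18,-25),(24,44)): print(d,y,z,S(proj("side",PORT+d*f+l*y+up*z)))
a=np.hstack([cv2.resize(cv2.imread(f"pics/{n}.png")[75:200,245:355],None,fx=3.6,fy=3.6,interpolation=cv2.INTER_CUBIC) for n in("top0","t10_full")])
cv2.imwrite("pics/win.png",a)
a=cv2.imread("pics/s10_full.png")[200:260,270:330]; cv2.imwrite("pics/plate.png",cv2.resize(a,None,fx=9,fy=9,interpolation=cv2.INTER_CUBIC))
E
```

```text
-250 25 48 [685.162 476.518]
-250 -25 48 [676.582 421.791]
-250 25 18 [680.829 543.989]
-250 -25 18 [672.577 486.518]
-250 44 24 [685.086 553.913]
-8 25 48 [ 77.881 455.985]
-8 -25 48 [ 99.973 403.816]
-8 25 18 [ 81.515 521.763]
-8 -25 18 [103.156 466.978]
-8 44 24 [ 71.932 530.884]
-3 25 48 [ 65.71  455.574]
-3 -25 48 [ 88.399 403.455]
-3 25 18 [ 69.499 521.317]
-3 -25 18 [ 91.722 466.586]
-3 44 24 [ 59.647 530.423]
```

View pics/win.png

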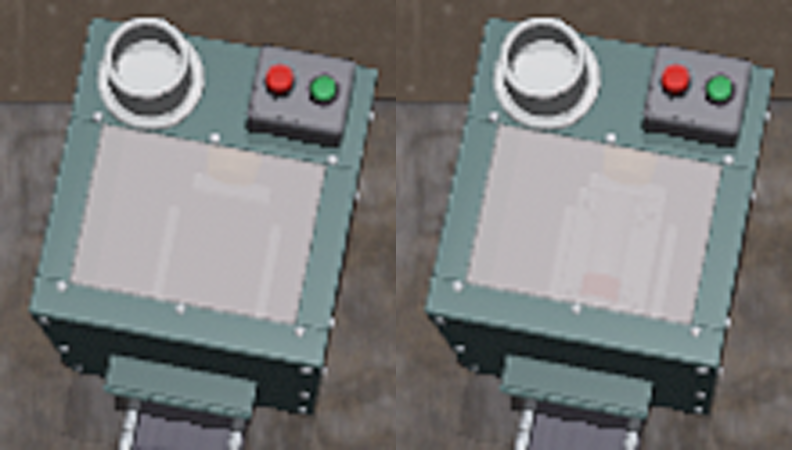

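View pics/plate.png

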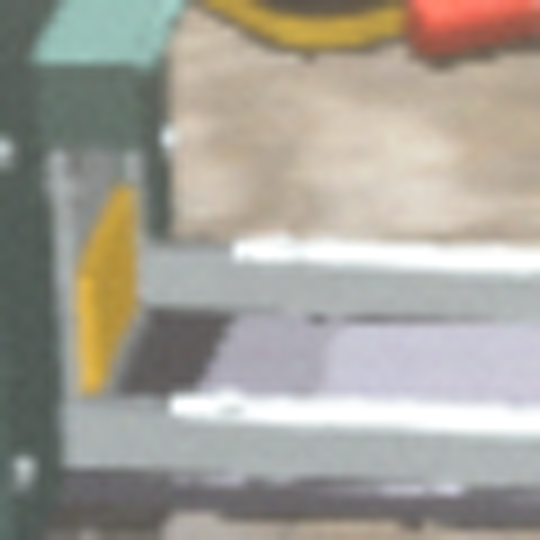

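```bash
python3 - <<'E'
from h import *
print(sensors.current_force(),sensors.current_t()); ctrl.finish_job()
E
```

```text
[ 0.15  -0.432 -0.741] 27.5
the job is handed in; nothing more can be done
```

I turned the nipple end for end in its carrier, so the bare end now points into the cabinet. I then pushed the carrier through the flap to the stop, backed the arm clear and handed the job in at 27.5 s.

- **Turn:** after release, both pictures showed the nipple seated between the end lips with the red band towards the push plate.
- **Fully home:** the last push tripped its 18 N force guard about 15.4 mm before the port line, where I expected roughly 16.4 mm. A second push with a 20 N guard stopped at the same place. In the side picture, the push plate's edges lie where they should for 8 mm before the port, to within about 1 mm.
- **Flap:** I judged it shut only indirectly. The roof window shows the carrier up at the stop bar with the red band uncovered, so the flap is not resting on the nipple, and a grey surface fills the port above the plate. I could not measure its angle.
- **Bystanders:** by eye, the last pictures show the other things on the bench where they started.

No check failed or disagreed beyond that 1 mm.

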